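Clamp a cast bar in the goldsmith's filing jig

ROBOT

A 6-joint arm with a two-finger parallel gripper is mounted at the origin on the work surface. World frame = base frame: x ahead of the robot, y to its left, z up, the work surface at z = 0. Lengths are in m, angles in degrees, forces in N, time in s.
With the tool pointing down it reaches from about 0.325 to 0.9 m from the base axis. Payload 3.5 kg.
Tool frame: the origin (TCP) lies midway between the tips of the shut fingers; the grasp point (between the pads) lies 19 mm behind it; z points along the fingers, y is the line along which they close (so a half turn about z gives the same grasp; the last joint's range is limited). The gripper opens to 85 mm and grips with 20 to 120 N. Pads are 22 mm wide; open, the fingers measure 114 mm over their backs; the gripper's body (76 mm by 85 mm) begins 54 mm behind the grasp point. The pads swing forward as they close: fully open they stand 13 mm farther back than shut.
Start: joints at [67.128, 15.837, -1.513, 72.651, 0, 84.076], TCP at [0.182, 0.598, 0.231] pointing down, gripper open.
Joint ranges: [-178.77, 178.77], [-48.84, 107.48], [-61.69, 71.31], [-111.58, 123.2], [-90, 87.43], [-180, 180]. Speed limits (degrees/s): [147.25, 147.25, 180, 180, 180, 180].

INTERFACE

Orientations are given as [roll, pitch, yaw] about the fixed x, y, z axes, in that order (R = Rz(yaw) Ry(pitch) Rx(roll)).
In Python, from cell import bot gives the robot as it stands. The module is installed in compiled form; this text tells all that it offers.
- The arm moves only by the shell command python3 -m creep 'ROWS'. ROWS is JSON, a list of rows, each a list of 5 numbers: the shift along the tool's x, y, z in m, then the turn about the tool's z in degrees, then the finger opening in m, from 0 to 0.0854. A call has 1 to 10 rows; each row is the pose to reach, as a shift and turn from the pose commanded when the call began, along the tool's axes at that moment; what a row does not reach only later rows make up. A row lasts 1/8 s, in which the tool goes at most 62.5 mm and 10.7 degrees, less where a joint would pass 70% of its speed; a pose out of reach is approached as far as the arm can. A call with a gripper value outside its range is refused whole. The fingers move at their own pace and stop on an object; the grip force is fixed at half the most. Time passes only in rows, so rows that repeat a pose let the fingers close. It gives the time, the measured TCP pose, the force, the opening and the grip force at its end, in the units of the state.
- bot.observe(): the state, without advancing time (a new reading comes with each control period).
- bot.camera(name): name is "side" or "top"; returns the picture (480x640x3 uint8, red, green, blue); there is no depth.
- bot.camera_info(name): a dict with "mtx" (3x3 intrinsics, pixels), "cam_to_world" (4x4, takes a point from camera to world coordinates). Camera axes: x right, y down, z forward; pixel columns grow to the right and rows downward; lengths in m; the calibration is good to about 2 mm. A picture is of the moment at which its call begins. camera_info takes no time and is no camera call.
- bot.job_done(): hands the job in; it is judged then, once.
The state is a dict: "time_s": time; "q": joint angles; "qvel": joint speeds; "joint_efforts": joint torques, N m; "ee_pos": TCP position; "tcp_rot": TCP orientation; "contact_force": force on the tool from outside, world axes, zero at the start; "moment": the same for the moment, N m; "opening": finger opening in m; "gripper_force": force on a finger pad.
Only numpy, scipy, OpenCV 4.12 (cv2) and the standard library are available. Lean on these libraries where they do the work, as an engineer would, in place of code of your own. Each camera call takes 0.05 s, during which the arm holds its last target. There are 200 camera calls.

TASK

Push the cast metal bar along its channel in the filing jig until it is fully home against the end stop. Then screw the knurled thumbscrew down (clockwise from above) until its foot seats on the bar and the resistance rises, and stop at a snug clamp: the bar must be held firmly, but the metal is soft, so do not overtighten. Let go, and leave the other things on the bench where they are.

Things in the scene. Friction and masses are not known exactly. Their poses are not given: they have to be found in the camera images.
- jig: Fixed dark steel filing jig. Base 110 x 90 x 20 mm; on it a straight channel along the jig's x axis, 26.4 mm wide, floor 20 mm above the bench, side walls 8 mm high, closed at its +x end by an upright stop 14 mm high, open at its -x end. Origin: bench level under the channel's centre line, 50 mm before the stop face; the base runs from x = -50 to +60 mm. z up.
- stop_face (a point): Point on the face of the end stop that the bar must meet, on the channel's centre line, 26 mm above the bench (half the bar's height).
- bridge: Fixed steel bridge across the jig's channel, carrying the thumbscrew. Same origin and axes as the jig. Cross-piece 28 mm (x) by 76 mm (y), top 60 mm above the bench. Through it goes a vertical screw with a brass foot (24 mm across) below and a knurled head above. Turning it clockwise from above lowers foot and head together, 10 mm per turn; it turns lightly and stays where it is left.
- screw_axis (a point): Fixed point on the thumbscrew's axis at the top face of the bridge, 60 mm above the bench; does not move with the screw. The round knurled head is 30 mm across, 18 mm tall; its underside is 14 mm above this point when seated, up to 6 mm more when raised. At the start 1.4 to 3.7 rad, unknown, remain before the foot meets the bar. Past first contact each rad adds about 75 N of clamp force and 0.4 N m of resistance; 0.2 to 0.6 rad past is snug, 0.8 bruises.
- bar: Cast silvery metal bar 110 x 24 x 12 mm, about 0.2 kg, loose in the channel with about 1 mm play each side, passing freely under the raised foot. Origin: centre of its underside; x along its length, towards the stop. At the start it lies 12 to 32 mm short of the stop, its near end sticking out beyond the channel's open end. Leaning on the screw's head adds to the clamp force.
- bar_far_end (a point): Centre of the bar's far end face (towards the stop), 6 mm above the bar's underside.
- bar_near_end (a point): Centre of the bar's near end face, 6 mm above its underside; it overhangs the open end of the channel, 20 mm above the bench, by 22 to 42 mm at the start and by 10 mm when the bar is home.
- tub: Bystander: open cream-white plastic tub 120 x 90 x 60 mm, loose. Origin: centre of its underside.
- stake: Bystander: small dark steel mushroom stake, 64 mm across, 60 mm tall, loose. Origin: centre of its underside.
- file_brush: Bystander: bench brush lying on the bench, about 200 mm long, loose. Origin: under its middle.
- ring_blank: Bystander: plain brass ring 25 mm across, 6 mm high, lying flat, loose. Origin: centre of its underside.
Mind the look-alikes: they are no part of the job. Leave any pink look-alike of the jig alone. There is more than one size of the bar; the job needs the larger.

How it is judged:
By the outcome, as a careful person would: the job done as asked, in the order asked, and still so for the second after the job is handed in, with the robot touching nothing.
It also fails if it takes over 67 s, if anything falls off the work surface, if the arm or the gripper's body presses on something with over 40 N, if the wrist force passes 120 N, or if a joint passes its speed limit or range.

## Working session

There is one attempt and no reset: what is moved stays moved. The work goes in short steps, Python scripts to look and compute and a shell command to move; the robot and the scene stay as the last step left them, time stands still between calls to the robot, and variables do not carry over. Pictures are saved under pics/ and viewed, at most 10 in all, crops included, and the job is handed in when it is done.

```bash
mkdir -p pics
python3 - <<'E'
from cell import bot
import cv2,json
s=bot.observe();print(s)
for n in("top","side"):
    cv2.imwrite(f"pics/{n}0.png",bot.camera(n)[:,:,::-1]);i=bot.camera_info(n);print(n,i["mtx"],i["cam_to_world"])
E
```

```text
{'time_s': 0.0, 'q': array([ 6.71267159e+01,  1.58787285e+01, -1.59815647e+00,  7.26500408e+01,
       -6.48272524e-04,  8.40742258e+01]), 'qvel': array([-0.02673477, -0.09403563, -0.00349832, -0.02315532, -0.03108526,
        0.07289123]), 'joint_efforts': array([-1.78557151e-03, -4.45508087e+01,  2.95202440e+01,  1.63988356e-02,
       -7.07505410e-05,  5.22217789e-06]), 'ee_pos': array([0.18190846, 0.59713009, 0.23015201]), 'tcp_rot': array([-1.79873685e+02, -1.24590050e-02,  1.63052477e+02]), 'contact_force': array([ 0.1102669 , -1.13171622,  0.65288229]), 'moment': array([-0.03694535,  0.00079784, -0.00485453]), 'gripper_force': 0.0, 'opening': 0.08561442475349228}
top [[436.56970343   0.         321.3686445 ]
 [  0.         436.56970343 240.33397276]
 [  0.           0.           1.        ]] [[ 0.01653167 -0.998602    0.05020704  0.50816071]
 [-0.99984836 -0.01623565  0.00629814  0.06396788]
 [-0.00547419 -0.05030354 -0.99871897  0.79456488]
 [ 0.          0.          0.          1.        ]]
side [[450.15438523   0.         313.41384329]
 [  0.         450.15438523 239.88519548]
 [  0.           0.           1.        ]] [[ 0.83805225 -0.29101941  0.46149337  0.17839784]
 [-0.54549194 -0.43090446  0.71886013 -0.48929966]
 [-0.0103427  -0.85418326 -0.5198692   0.45724842]
 [ 0.          0.          0.          1.        ]]
```

View pics/top0.png

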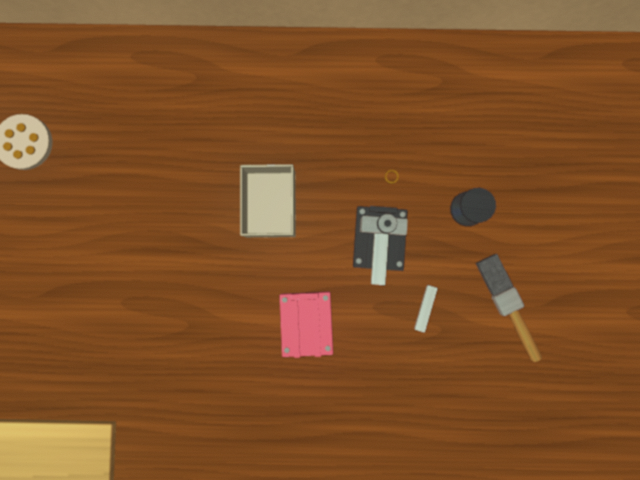

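View pics/side0.png

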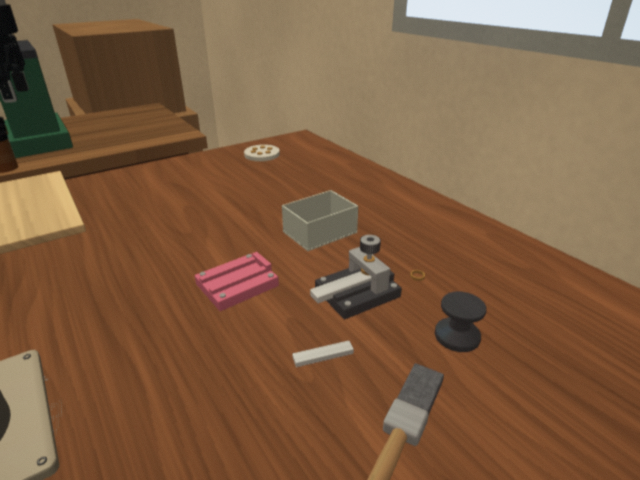

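The top view shows a dark jig at (380,238) with its bar's near end at (378,284) and the screw head at (387,223). The side view shows the same jig at (358,285) and the head at (370,243).

Look-alikes: the pink jig at top (306,325) is the wrong colour, and the loose short bar at top (426,309) is the smaller one. The dark jig holding the larger bar fits the description. I'll confirm that with an enlarged crop.

```bash
cat > h.py <<'E'
import numpy as np,cv2
from cell import bot
def ray(n,u,v):
    i=bot.camera_info(n);M=np.array(i["cam_to_world"]);d=M[:3,:3]@np.linalg.inv(i["mtx"])@[u,v,1];return M[:3,3],d
def plane(n,u,v,z):
    o,d=ray(n,u,v);return o+d*(z-o[2])/d[2]
def tri(a,b):
    o1,d1=ray("top",*a);o2,d2=ray("side",*b)
    t=np.linalg.lstsq(np.c_[d1,-d2],o2-o1,rcond=None)[0];p,q=o1+t[0]*d1,o2+t[1]*d2
    return (p+q)/2,np.linalg.norm(p-q)
E
python3 - <<'E'
from h import *
np.set_printoptions(precision=4,suppress=True)
t=cv2.imread("pics/top0.png");s=cv2.imread("pics/side0.png")
a=cv2.resize(t[195:295,340:440],(400,400),interpolation=cv2.INTER_CUBIC)
b=cv2.resize(s[225:325,300:400],(400,400),interpolation=cv2.INTER_CUBIC)
cv2.imwrite("pics/crop.png",np.hstack([a,b]))
m=((t.min(2)>150)).astype(np.uint8)
n,l,st,c=cv2.connectedComponentsWithStats(m)
for k in range(1,n):
    x,y,w,h,A=st[k]
    if A>150 and 330<c[k][0]<450 and y>150:
        P=np.argwhere(l==k)[:,::-1].astype(np.float32);r=cv2.boxPoints(cv2.minAreaRect(P));print(A,r.tolist());W=np.array([plane("top",u,v,.032) for u,v in r]);print(W)
        print("sides",[np.linalg.norm(W[i]-W[i-1]).round(4) for i in range(4)])
E
```

```text
657 [[371.19378662109375, 283.49639892578125], [374.43109130859375, 233.3181610107422], [387.50567626953125, 234.16168212890625], [384.26837158203125, 284.33990478515625]]
[[ 0.4728 -0.0191  0.032 ]
 [ 0.5603 -0.0238  0.032 ]
 [ 0.5592 -0.0467  0.032 ]
 [ 0.4717 -0.0418  0.032 ]]
sides [np.float64(0.0228), np.float64(0.0877), np.float64(0.0229), np.float64(0.0876)]
432 [[414.73583984375, 328.9245300292969], [427.22637939453125, 285.2075500488281], [436.4716796875, 287.8490295410156], [423.98114013671875, 331.5660095214844]]
[[ 0.3958 -0.0952  0.032 ]
 [ 0.4714 -0.1164  0.032 ]
 [ 0.4671 -0.1325  0.032 ]
 [ 0.3915 -0.1112  0.032 ]]
sides [np.float64(0.0165), np.float64(0.0786), np.float64(0.0166), np.float64(0.0786)]
```

View pics/crop.png

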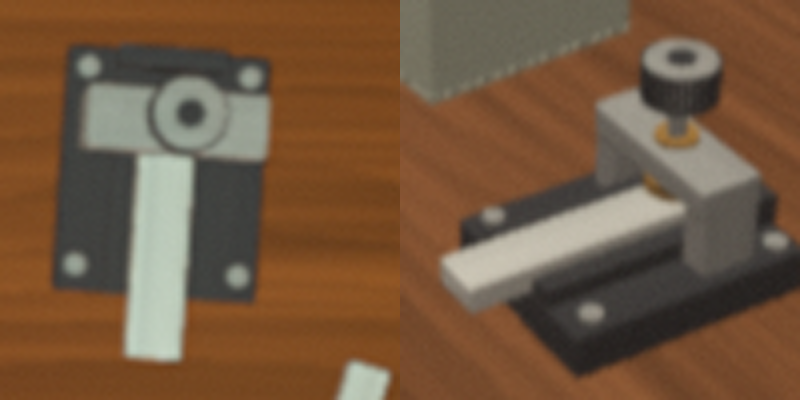

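The crop confirms it: the dark jig holds the wider bar (about 23 mm wide, against 16 mm for the loose one), with the near end at top (378,284). The head top centre is at top (387,223) and side (370.5,239.7).

Run:
```python
from h import *
np.set_printoptions(precision=4,suppress=True)
print("head top",tri((387.2,223),(370.3,239.6)))
t=cv2.imread("pics/top0.png");s=cv2.imread("pics/side0.png")
# near end top corners: side crop (445,263),(478,290)/ top crop (126,357),(181,360)
f=lambda x,y,ox,oy:(ox+(x+.5)/4-.5,oy+(y+.5)/4-.5)
print(tri(f(126,357,340,195),f(42,263,300,225)),tri(f(181,360,340,195),f(78,290,300,225)))
m=((t.max(2)<75)).astype(np.uint8);m[:, :340]=0;m[:,425:]=0
n,l,st,c=cv2.connectedComponentsWithStats(cv2.morphologyEx(m,cv2.MORPH_CLOSE,np.ones((3,3))))
P=np.argwhere((l>0)&np.isin(l,[k for k in range(1,n) if st[k][4]>100]))[:,::-1].astype(np.float32)
r=cv2.boxPoints(cv2.minAreaRect(P));W=np.array([plane("top",u,v,.02) for u,v in r]);print(r,W)
p=bot.observe();print(p["ee_pos"])
```

```text
head top (array([ 0.573 , -0.037 ,  0.0951]), np.float64(0.00031544991567102385))
(array([ 0.4723, -0.0196,  0.0287]), np.float64(0.000831485231824068)) (array([ 0.4721, -0.0436,  0.0314]), np.float64(0.002295996620592313))
[[352.8578 265.9898]
 [357.203  205.1573]
 [406.9492 208.7107]
 [402.6041 269.5432]] [[ 0.5025  0.0124  0.02  ]
 [ 0.6109  0.006   0.02  ]
 [ 0.606  -0.0826  0.02  ]
 [ 0.4977 -0.0757  0.02  ]]
[0.1819 0.5972 0.2303]
```

```bash
cat >> h.py <<'E'
from scipy.spatial.transform import Rotation as Ro
def to(x,y,z,yaw):
    s=bot.observe();R=Ro.from_euler("xyz",s["tcp_rot"],degrees=True).as_matrix()
    d=R.T@(np.array([x,y,z])-s["ee_pos"]);print("shift",d.round(4),"turn",round((s["tcp_rot"][2]-yaw+180)%360-180,2),s["ee_pos"].round(4),s["tcp_rot"].round(2),"t",round(s["time_s"],2),"q6",s["q"][5].round(1),"F",s["contact_force"].round(1),"M",s["moment"].round(3))
E
python3 -c "
from h import *
to(.435,-.0285,.2,176.5)"
```

```text
shift [-0.4245 -0.5247  0.0312] turn -13.45 [0.1819 0.5972 0.2303] [-1.7989e+02 -1.0000e-02  1.6305e+02] t 0.1 q6 84.1 F [0.2 0.  0. ] M [-0.01   0.    -0.016]
```

```bash
python3 -m creep '[[-0.4245,-0.5247,0.031,-13.45,0],[-0.4245,-0.5247,0.031,-13.45,0],[-0.4245,-0.5247,0.031,-13.45,0],[-0.4245,-0.5247,0.031,-13.45,0],[-0.4245,-0.5247,0.031,-13.45,0],[-0.4245,-0.5247,0.031,-13.45,0],[-0.4245,-0.5247,0.031,-13.45,0],[-0.4245,-0.5247,0.031,-13.45,0],[-0.4245,-0.5247,0.031,-13.45,0],[-0.4245,-0.5247,0.031,-13.45,0]]'
python3 -c "
from h import *
to(.435,-.0285,.2,176.5)"
```

```text
time_s: 1.35
ee_pos: [0.4165, 0.0171, 0.2025]
tcp_rot: [180.0, 0.0, 176.5]
contact_force: [1.1, 0.9, 0.6]
opening: 0.0002
gripper_force: 0.0
shift [-0.0213 -0.0444  0.0025] turn -0.01 [0.4165 0.0171 0.2025] [1.7998e+02 3.0000e-02 1.7649e+02] t 1.35 q6 -3.1 F [1.1 0.9 0.6] M [ 0.052 -0.042 -0.019]
```

```bash
python3 -m creep '[[-0.021,-0.044,0.003,0,0],[-0.021,-0.044,0.003,0,0],[-0.021,-0.044,0.06,0,0],[-0.021,-0.044,0.12,0,0],[-0.021,-0.044,0.16,0,0],[-0.021,-0.044,0.18,0,0],[-0.021,-0.044,0.183,0,0],[-0.021,-0.044,0.183,0,0]]'
python3 -c "
from h import *
to(.478,-.0305,.018,176.5)"
```

```text
time_s: 2.35
ee_pos: [0.4348, -0.0256, 0.0201]
tcp_rot: [180.0, 0.0, 176.6]
contact_force: [-0.0, 0.8, 1.0]
opening: -0.0002
gripper_force: 0.0
shift [-0.0434 -0.0023  0.0021] turn 0.05 [ 0.4348 -0.0256  0.0201] [1.7999e+02 2.0000e-02 1.7655e+02] t 2.35 q6 -8.4 F [-0.   0.8  1. ] M [-0.017  0.005 -0.012]
```

```bash
python3 -m creep '[[0,-0.003,0.003,0,0],[-0.01,-0.003,0.003,0,0],[-0.018,-0.003,0.003,0,0],[-0.022,-0.003,0.003,0,0],[-0.026,-0.003,0.003,0,0],[-0.03,-0.003,0.003,0,0],[-0.034,-0.003,0.003,0,0],[-0.036,-0.003,0.003,0,0],[-0.038,-0.003,0.003,0,0]]'
python3 -c "
from h import *
to(.478,-.0305,.018,176.5)
cv2.imwrite('pics/s1.png',cv2.resize(bot.camera('side')[225:325,290:400,::-1],(660,600),interpolation=cv2.INTER_CUBIC))"
```

```text
time_s: 3.48
ee_pos: [0.4726, -0.0314, 0.0165]
tcp_rot: [180.0, 0.0, 176.5]
contact_force: [-1.0, 0.7, -1.6]
opening: -0.0001
gripper_force: 0.5
shift [-0.0053  0.0013 -0.0015] turn 0.0 [ 0.4726 -0.0314  0.0165] [1.800e+02 2.000e-02 1.765e+02] t 3.48 q6 -8.1 F [-1.   0.7 -1.6] M [-0.005  0.252 -0.001]
```

View pics/s1.png

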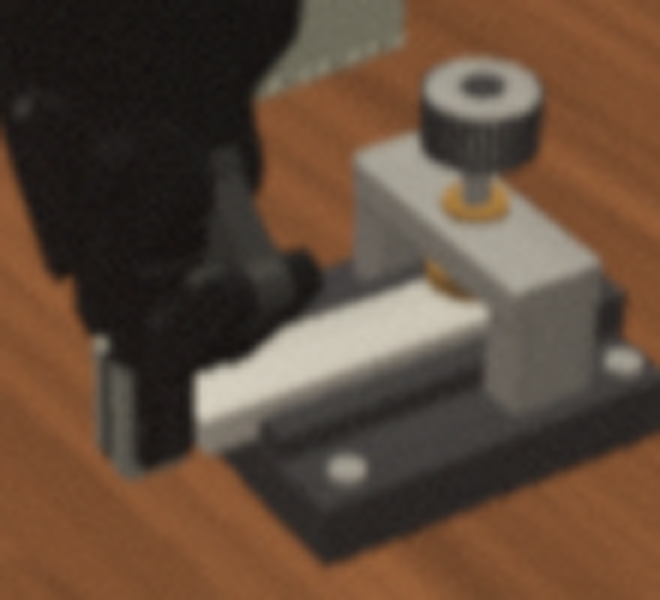

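The closed fingers (150,400) are in contact with the bar's near end (205,430), and it overhangs by only about 1 cm more. I'll keep pushing in small steps until the force rises.

```bash
python3 -m creep '[[-0.001,0.001,0,0,0],[-0.002,0.001,0,0,0],[-0.003,0.001,0,0,0],[-0.004,0.001,0,0,0],[-0.004,0.001,0,0,0]]'; python3 -c "
from h import *
to(.478,-.0305,.018,176.5)"
```

```text
time_s: 4.15
ee_pos: [0.4769, -0.0307, 0.0167]
tcp_rot: [180.0, 0.0, 176.5]
contact_force: [-0.7, -0.9, -0.1]
opening: 0.0002
gripper_force: 0.4
shift [-0.0011  0.0003 -0.0013] turn 0.01 [ 0.4769 -0.0307  0.0167] [1.8000e+02 4.0000e-02 1.7651e+02] t 4.15 q6 -8.0 F [-0.7 -0.9 -0.1] M [0.046 0.196 0.005]
```

```bash
python3 -m creep '[[-0.001,0,0,0,0],[-0.002,0,0,0,0],[-0.002,0,0,0,0]]'; python3 -m creep '[[-0.001,0,0,0,0],[-0.002,0,0,0,0],[-0.002,0,0,0,0]]'; python3 -c "
from h import *
to(.478,-.0305,.018,176.5)"
```

```text
time_s: 4.53
ee_pos: [0.4777, -0.0308, 0.0166]
tcp_rot: [-180.0, -0.1, 176.5]
contact_force: [-4.3, -0.2, 3.3]
opening: 0.0
gripper_force: 2.3
time_s: 4.9
ee_pos: [0.4777, -0.0308, 0.0162]
tcp_rot: [-180.0, -0.3, 176.5]
contact_force: [-7.4, 0.2, 6.8]
opening: -0.0001
gripper_force: 4.0
shift [-0.0003  0.0003 -0.0018] turn -0.01 [ 0.4777 -0.0308  0.0162] [-179.98   -0.3   176.49] t 4.9 q6 -7.9 F [-7.4  0.2  6.8] M [-0.06   1.576 -0.024]
```

```bash
python3 -m creep '[[-0.001,0,0,0,0],[-0.003,0,0,0,0],[-0.003,0,0,0,0]]'; python3 -c "
from h import *
to(.478,-.0305,.018,176.5)"
```

```text
time_s: 5.28
ee_pos: [0.4777, -0.0307, 0.0156]
tcp_rot: [-180.0, -0.6, 176.5]
contact_force: [-13.0, -0.3, 10.4]
opening: 0.0
gripper_force: 6.4
shift [-0.0003  0.0002 -0.0024] turn -0.01 [ 0.4777 -0.0307  0.0156] [-179.96   -0.62  176.49] t 5.28 q6 -7.8 F [-13.   -0.3  10.4] M [-0.079  2.519 -0.113]
```

The bar stopped firmly at the expected home position (near end about x = 0.489). I'll back off, lift and pre-rotate.

```bash
python3 -m creep '[[0.02,0,0,0,0],[0.035,0,0,0,0],[0.035,0,-0.06,-10,0],[0.035,0,-0.12,-20,0],[0.035,0,-0.16,-30,0],[0.035,0,-0.16,-40,0.0854],[0.035,0,-0.16,-50,0.0854],[0.035,0,-0.16,-60,0.0854],[0.035,0,-0.16,-70,0.0854],[0.035,0,-0.16,-80,0.0854]]'; python3 -m creep '[[0,0,0,-10,0.0854],[0,0,0,-20,0.0854],[0,0,0,-30,0.0854],[0,0,0,-40,0.0854],[0,0,0,-50,0.0854],[0,0,0,-60,0.0854],[0,0,0,-60,0.0854]]'
python3 - <<'E'
from h import *
t=bot.camera("top");s=bot.camera("side")
b=s[225:325,300:400,::-1]
a=t[195:295,340:440,::-1]
cv2.imwrite("pics/c2.png",np.hstack([cv2.resize(i,(400,400),interpolation=cv2.INTER_CUBIC) for i in(a,b)]))
to(.573,-.037,.15,0)
E
```

```text
time_s: 6.52
ee_pos: [0.4493, -0.0291, 0.177]
tcp_rot: [-179.9, 0.0, -103.2]
contact_force: [0.3, 0.5, -0.3]
opening: 0.0849
gripper_force: 0.0
time_s: 7.4
ee_pos: [0.4491, -0.029, 0.1769]
tcp_rot: [-179.9, -0.1, -43.6]
contact_force: [-0.2, -0.6, -0.2]
opening: 0.0856
gripper_force: 0.0
shift [ 0.0953 -0.0799  0.027 ] turn -43.65 [ 0.4488 -0.029   0.1768] [-1.7996e+02 -5.0000e-02 -4.3650e+01] t 7.5 q6 -148.3 F [ 0.6 -0.   0.4] M [-0.025 -0.     0.009]
```

View pics/c2.png

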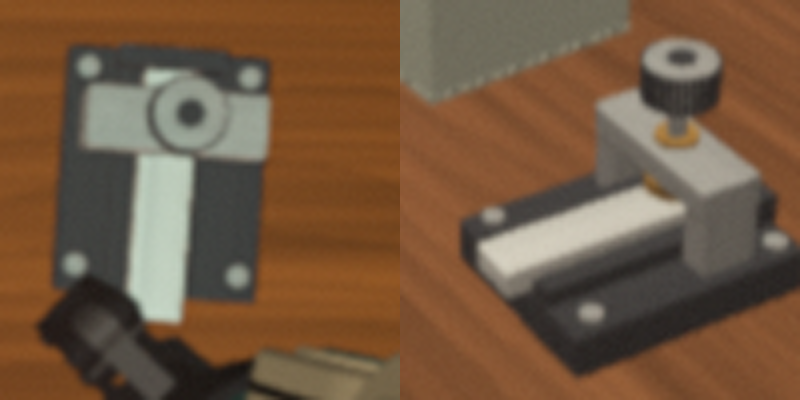

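The bar's far end now touches the stop at (175,70) in the left half, and its near end overhangs about 10 mm. I'll move over the head now.

```bash
python3 -m creep '[[0.045,-0.038,0.01,0,0.06],[0.09,-0.075,0.027,0,0.06],[0.0953,-0.08,0.027,0,0.06],[0.0953,-0.08,0.06,0,0.06],[0.0953,-0.08,0.09,0,0.06],[0.0953,-0.08,0.107,0,0.06],[0.0953,-0.08,0.109,0,0.06],[0.0953,-0.08,0.109,0,0.06]]'
python3 - <<'E'
from h import *
to(.573,-.037,.067,-43.6)
E
```

```text
time_s: 8.5
ee_pos: [0.5733, -0.0366, 0.0687]
tcp_rot: [-179.9, -0.1, -43.5]
contact_force: [-0.4, -0.2, -0.6]
opening: 0.0601
gripper_force: 0.0
shift [0.     0.0005 0.0017] turn 0.08 [ 0.5733 -0.0366  0.0687] [-1.7995e+02 -8.0000e-02 -4.3520e+01] t 8.5 q6 -146.6 F [-0.4 -0.2 -0.6] M [ 0.03   0.004 -0.007]
```

```bash
python3 -m creep '[[0,0,0.001,0,0.04],[0,0,0.002,0,0.032],[0,0,0.002,0,0.02],[0,0,0.002,0,0.02],[0,0,0.002,0,0.02]]'
python3 - <<'E'
from h import *
to(.573,-.037,.067,-43.6)
cv2.imwrite('pics/s3.png',cv2.resize(bot.camera('side')[205:305,310:420,::-1],(660,600),interpolation=cv2.INTER_CUBIC))
E
```

```text
time_s: 9.12
ee_pos: [0.5733, -0.0367, 0.0665]
tcp_rot: [-180.0, -0.1, -43.5]
contact_force: [-0.8, -0.4, 5.6]
opening: 0.0283
gripper_force: 58.8
shift [-0.      0.0004 -0.0005] turn 0.1 [ 0.5733 -0.0367  0.0665] [-1.7997e+02 -7.0000e-02 -4.3500e+01] t 9.12 q6 -146.6 F [-0.8 -0.4  5.6] M [-0.043  0.255 -0.036]
```

View pics/s3.png

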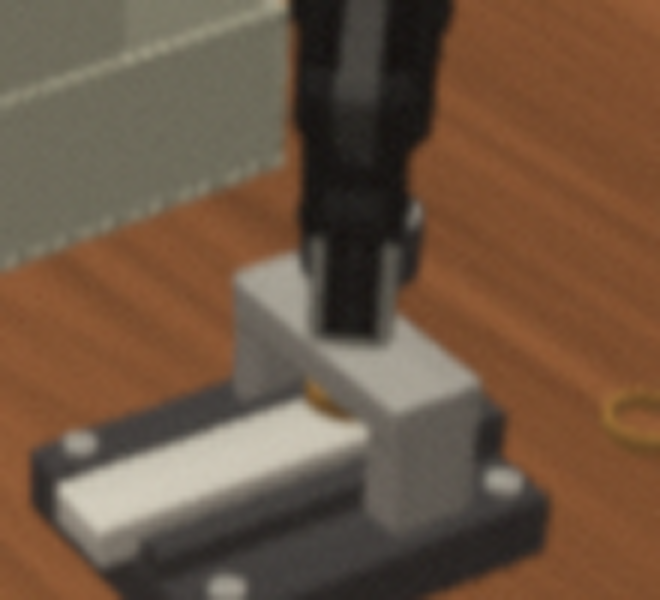

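The fingers hold the head, 28.3 mm open and clear of the bridge. I'll turn clockwise and descend with the pitch (0.28 mm per 10°).

```bash
python3 -m creep '[[0,0,0.0002,5,0.02],[0,0,0.0004,14,0.02],[0,0,0.0007,24,0.02],[0,0,0.0009,33,0.02],[0,0,0.0012,42,0.02],[0,0,0.0014,51,0.02],[0,0,0.0017,60,0.02],[0,0,0.0019,68,0.02],[0,0,0.0019,70,0.02],[0,0,0.0019,70,0.02]]'
python3 - <<'E'
from h import *
to(.573,-.037,.067,-43.6)
E
```

```text
time_s: 10.42
ee_pos: [0.5737, -0.0366, 0.0645]
tcp_rot: [-179.9, 0.0, -113.5]
contact_force: [0.2, 0.4, 6.0]
opening: 0.0283
gripper_force: 58.7
shift [ 0.0006  0.0005 -0.0025] turn -69.87 [ 0.5737 -0.0366  0.0645] [-1.7989e+02  4.0000e-02 -1.1347e+02] t 10.43 q6 -76.6 F [0.2 0.4 6. ] M [ 0.016 -0.025 -0.028]
```

```bash
echo 'from h import *
s=bot.observe();print("YAW",s["tcp_rot"][2].round(1),"M",s["moment"].round(3),"F",s["contact_force"].round(1),"q6",s["q"][5].round(1))' > o.py
for k in 1; do python3 -m creep '[[0,0,0.0003,10,0.02],[0,0,0.0003,10,0.02]]' >/dev/null; python3 o.py; python3 -m creep '[[0,0,0.0003,10,0.02],[0,0,0.0003,10,0.02]]' >/dev/null; python3 o.py; done
```

```text
YAW -123.5 M [ 0.008 -0.039 -0.019] F [ 0.1 -0.8  6. ] q6 -66.6
YAW -133.5 M [-0.025  0.04  -0.062] F [-0.4  0.8  6.3] q6 -56.6
```

```bash
python3 -m creep '[[0,0,0,0,0.02]]' >/dev/null; python3 o.py; python3 -m creep '[[0,0,0.0002,8,0.02],[0,0,0.0002,8,0.02]]' >/dev/null; python3 o.py;python3 -m creep '[[0,0,0,0,0.02]]' >/dev/null; python3 o.py
```

```text
YAW -133.5 M [-0.046  0.012  0.002] F [ 0.4 -0.3  5.3] q6 -56.6
YAW -141.5 M [-0.028 -0.044 -0.041] F [-0.1  0.2  4.7] q6 -48.6
YAW -141.5 M [-0.065 -0.118 -0.056] F [ 0.2 -0.6  4.7] q6 -48.6
```

```bash
python3 -m creep '[[0,0,0.0002,8,0.02],[0,0,0.0002,8,0.02]]' >/dev/null; python3 o.py;python3 -m creep '[[0,0,0,0,0.02]]' >/dev/null; python3 o.py;python3 -m creep '[[0,0,0.0002,8,0.02],[0,0,0.0002,8,0.02]]' >/dev/null; python3 o.py;python3 -m creep '[[0,0,0,0,0.02]]' >/dev/null; python3 o.py
```

```text
YAW -149.5 M [-0.056 -0.065 -0.032] F [-0.1 -0.4  5.9] q6 -40.6
YAW -149.4 M [-0.093 -0.084 -0.063] F [1.1 0.3 6.1] q6 -40.7
YAW -157.4 M [-0.158 -0.121 -0.078] F [ 0.7 -0.6  5.3] q6 -32.7
YAW -157.4 M [-0.091 -0.075 -0.003] F [ 0.2 -0.5  4.5] q6 -32.7
```

```bash
python3 -m creep '[[0,0,0.0002,8,0.02],[0,0,0.0002,8,0.02]]' >/dev/null; python3 o.py;python3 -m creep '[[0,0,0,0,0.02]]' >/dev/null; python3 o.py;python3 -m creep '[[0,0,0.0002,8,0.02],[0,0,0.0002,8,0.02]]' >/dev/null; python3 o.py;python3 -m creep '[[0,0,0,0,0.02]]' >/dev/null; python3 o.py
```

```text
YAW -165.4 M [-0.158 -0.141 -0.029] F [ 1.1 -1.2  6.1] q6 -24.7
YAW -165.4 M [-0.152 -0.156 -0.027] F [ 0.6 -0.7  5. ] q6 -24.7
YAW -173.4 M [-0.227 -0.213 -0.039] F [ 1.4 -0.5  5. ] q6 -16.7
YAW -173.3 M [-0.217 -0.153 -0.007] F [ 0.4 -1.3  5.3] q6 -16.8
```

```bash
python3 -m creep '[[0,0,0.0002,8,0.02],[0,0,0.0002,8,0.02]]' >/dev/null; python3 o.py;python3 -m creep '[[0,0,0,0,0.02]]' >/dev/null; python3 o.py;python3 -m creep '[[0,0,0.0002,8,0.02],[0,0,0.0002,8,0.02]]' >/dev/null; python3 o.py;python3 -m creep '[[0,0,0,0,0.02]]' >/dev/null; python3 o.py
```

```text
YAW 178.7 M [-0.283 -0.219 -0.045] F [ 0.5 -0.4  5.7] q6 -8.8
YAW 178.7 M [-0.223 -0.179 -0.069] F [ 1.3 -1.3  5.3] q6 -8.8
YAW 170.7 M [-0.333 -0.231 -0.04 ] F [ 1.2 -1.1  5.6] q6 -0.8
YAW 170.7 M [-0.307 -0.189 -0.045] F [ 0.8 -1.5  4.6] q6 -0.8
```

```bash
python3 -m creep '[[0,0,0.0002,8,0.02],[0,0,0.0002,8,0.02]]' >/dev/null; python3 o.py;python3 -m creep '[[0,0,0,0,0.02]]' >/dev/null; python3 o.py;python3 -m creep '[[0,0,0.0002,8,0.02],[0,0,0.0002,8,0.02]]' >/dev/null; python3 o.py;python3 -m creep '[[0,0,0,0,0.02]]'; python3 o.py
python3 -c "
from h import *
cv2.imwrite('pics/s4.png',cv2.resize(bot.camera('side')[205:305,310:420,::-1],(660,600),interpolation=cv2.INTER_CUBIC))"
```

```text
YAW 162.7 M [-0.36  -0.242 -0.037] F [ 0.4 -2.1  4.8] q6 7.2
YAW 162.7 M [-0.31  -0.209 -0.047] F [ 1.7 -1.5  5.3] q6 7.2
YAW 154.7 M [-0.385 -0.198 -0.003] F [ 1.9 -1.9  4.8] q6 15.2
time_s: 14.42
ee_pos: [0.5739, -0.0372, 0.062]
tcp_rot: [-180.0, 0.2, 154.7]
contact_force: [0.5, -2.0, 4.5]
opening: 0.0281
gripper_force: 58.8
YAW 154.7 M [-0.418 -0.229 -0.027] F [ 0.5 -2.   4.5] q6 15.1
```

View pics/s4.png

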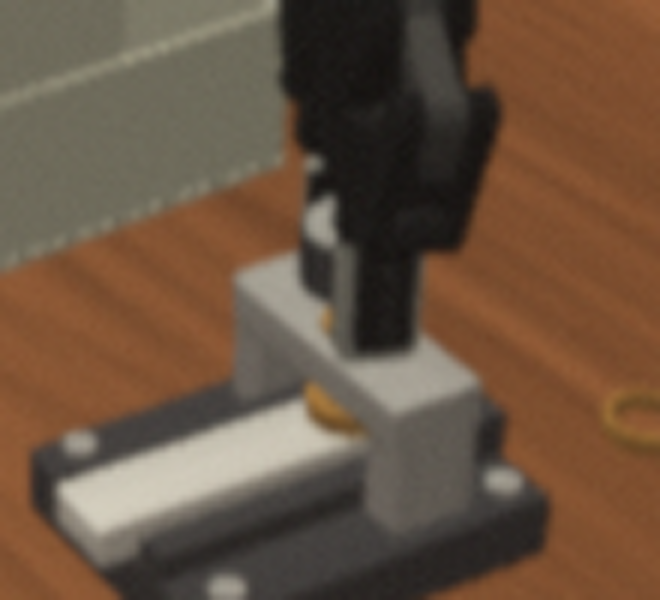

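The brass foot at (335,405) has come down almost onto the bar, so the screw is following. I'll continue.

```bash
python3 -m creep '[[0,0,0.0002,8,0.02],[0,0,0.0002,8,0.02]]' >/dev/null; python3 o.py;python3 -m creep '[[0,0,0,0,0.02]]' >/dev/null; python3 o.py;python3 -m creep '[[0,0,0.0002,8,0.02],[0,0,0.0002,8,0.02]]' >/dev/null; python3 o.py;python3 -m creep '[[0,0,0,0,0.02]]'>/dev/null; python3 o.py
```

```text
YAW 146.7 M [-0.359 -0.166 -0.105] F [ 0.4 -0.7  6. ] q6 23.2
YAW 146.7 M [-0.391 -0.161 -0.028] F [-0.4 -3.1  5.6] q6 23.2
YAW 138.7 M [-0.406 -0.091 -0.022] F [ 1.  -1.8  6.7] q6 31.2
YAW 138.7 M [-0.407 -0.077 -0.016] F [ 1.  -2.3  7.4] q6 31.2
```

```bash
python3 -m creep '[[0,0,0.0001,8,0.02],[0,0,0.0001,8,0.02]]' >/dev/null; python3 o.py;python3 -m creep '[[0,0,0,0,0.02]]' >/dev/null; python3 o.py;python3 -m creep '[[0,0,0,0,0.02]]'; python3 o.py
```

```text
YAW 130.7 M [-0.479 -0.025  0.042] F [-0.2 -2.4  7.9] q6 39.2
YAW 130.7 M [-0.42   0.053  0.053] F [-0.1 -2.3  7.2] q6 39.1
time_s: 15.72
ee_pos: [0.5738, -0.0373, 0.0619]
tcp_rot: [180.0, 0.2, 130.7]
contact_force: [0.0, -1.0, 7.2]
opening: 0.0285
gripper_force: 58.9
YAW 130.7 M [-0.407 -0.028  0.009] F [ 0.  -1.   7.2] q6 39.1
```

```bash
python3 -m creep '[[0,0,0.0001,6,0.02],[0,0,0.0001,6,0.02]]' >/dev/null; python3 o.py;python3 -m creep '[[0,0,0,0,0.02]]' >/dev/null; python3 o.py;python3 -m creep '[[0,0,0,0,0.02]]'; python3 o.py
```

```text
YAW 124.7 M [-0.422  0.031  0.08 ] F [ 0.6 -1.6  7.9] q6 45.2
YAW 124.7 M [-0.421  0.051  0.081] F [ 0.2 -2.2  7.8] q6 45.1
time_s: 16.23
ee_pos: [0.5738, -0.0373, 0.0619]
tcp_rot: [180.0, 0.2, 124.7]
contact_force: [0.2, -2.4, 8.3]
opening: 0.028
gripper_force: 59.0
YAW 124.7 M [-0.375  0.063  0.078] F [ 0.2 -2.4  8.3] q6 45.1
```

```bash
python3 -m creep '[[0,0,0.0001,7,0.02],[0,0,0.0001,7,0.02]]' >/dev/null; python3 o.py;python3 -m creep '[[0,0,0,0,0.02]]' >/dev/null; python3 o.py;python3 -m creep '[[0,0,0,0,0.02]]'; python3 o.py
```

```text
YAW 117.7 M [-0.428  0.107  0.086] F [-0.2 -1.3  8.4] q6 52.2
YAW 117.8 M [-0.492  0.123  0.147] F [-0.2 -1.9  8.9] q6 52.1
time_s: 16.73
ee_pos: [0.5738, -0.0374, 0.0619]
tcp_rot: [179.9, 0.2, 117.8]
contact_force: [0.4, -1.7, 9.3]
opening: 0.0287
gripper_force: 59.0
YAW 117.8 M [-0.416  0.072  0.105] F [ 0.4 -1.7  9.3] q6 52.1
```

The resistance puts it about 0.3–0.4 rad past contact, which is snug. I'll release and lift.

```bash
python3 -m creep '[[0,0,0,0,0.04],[0,0,0,0,0.06],[0,0,0,0,0.07],[0,0,-0.02,0,0.07],[0,0,-0.06,0,0.07],[0,0,-0.12,0,0.07],[0,0,-0.15,0,0.07],[0,0,-0.15,0,0.07]]'
python3 - <<'E'
from h import *
to(.36,.1,.2,117.8)
E
```

```text
time_s: 17.73
ee_pos: [0.5748, -0.0368, 0.2137]
tcp_rot: [179.7, 0.2, 117.5]
contact_force: [-0.4, 0.1, -0.7]
opening: 0.07
gripper_force: 0.0
shift [ 0.2207 -0.1273  0.0123] turn -0.26 [ 0.5748 -0.0368  0.2137] [179.71   0.21 117.54] t 17.73 q6 52.4 F [-0.4  0.1 -0.7] M [ 0.018  0.023 -0.008]
```

```bash
python3 -m creep '[[0.05,-0.03,0,0,0.07],[0.1,-0.06,0,0,0.07],[0.15,-0.09,0,0,0.07],[0.2,-0.12,0,0,0.07],[0.2,-0.12,0,0,0.07],[0.2,-0.12,0,0,0.07]]'
python3 - <<'E'
from h import *
t=bot.camera("top");s=bot.camera("side")
cv2.imwrite("pics/c5.png",np.hstack([cv2.resize(i,(400,400),interpolation=cv2.INTER_CUBIC) for i in(t[195:295,340:440,::-1],s[225:325,300:400,::-1])]))
E
```

```text
time_s: 18.48
ee_pos: [0.3733, 0.0855, 0.2095]
tcp_rot: [-179.9, -0.0, 117.6]
contact_force: [0.5, 0.0, 0.4]
opening: 0.0701
gripper_force: 0.0
```

View pics/c5.png

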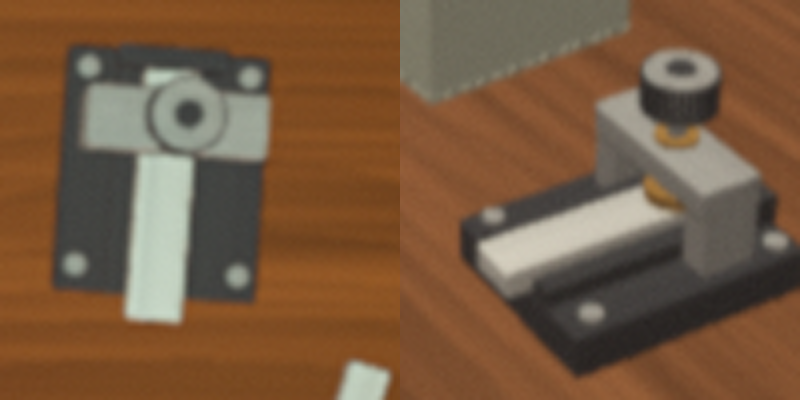

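The bar is home and the foot rests on it at (665,190). The head is about 5 mm lower, which matches 191° of turning, and the neighbouring loose bar hasn't moved.

```bash
python3 -c "
from cell import bot
print(bot.job_done())"
```

```text
the job is handed in; nothing more can be done
None
```

The bar is home against the stop, the thumbscrew is snug at an estimated 0.3–0.4 rad past contact (judged from its resistance), the gripper has let go clear of everything, and the job was handed in at about 18.6 s.

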